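# Feel out the loose peg in a peg rail

## Task

Working along this peg rail from its left end, gently wiggle each of the four wooden pegs in turn across the rail, to feel its joint: sound pegs hardly give, a loose one rocks with clear play. When all four have been felt, lift out the loose one and lay it on its side in the black tray for regluing. Never force a peg, keep the others seated, and leave the tray and the glue bottle where they stand.

Things in the scene. Friction and masses are not known exactly. Their poses are not given: they have to be found in the camera images.
- peg_1_head (a point): grip head of the first turned wooden peg counted from the rail's +y (left) end; all four look alike, 60 g, upright. Top down: head 30 mm across, 26 mm tall (this point on its axis, 15 mm below the top, 64 mm above the rail's top face), neck 19-23 mm, shoulder disc 36 mm wide, 6 mm thick flat on the rail, hidden tenon 32 mm long below. z axis up along the peg.
- peg_2_head (a point): grip head of the second turned wooden peg counted from the rail's +y (left) end; all four look alike, 60 g, upright. Top down: head 30 mm across, 26 mm tall (this point on its axis, 15 mm below the top, 64 mm above the rail's top face), neck 19-23 mm, shoulder disc 36 mm wide, 6 mm thick flat on the rail, hidden tenon 32 mm long below. z axis up along the peg.
- peg_3_head (a point): grip head of the third turned wooden peg counted from the rail's +y (left) end; all four look alike, 60 g, upright. Top down: head 30 mm across, 26 mm tall (this point on its axis, 15 mm below the top, 64 mm above the rail's top face), neck 19-23 mm, shoulder disc 36 mm wide, 6 mm thick flat on the rail, hidden tenon 32 mm long below. z axis up along the peg.
- peg_4_head (a point): grip head of the fourth turned wooden peg counted from the rail's +y (left) end; all four look alike, 60 g, upright. Top down: head 30 mm across, 26 mm tall (this point on its axis, 15 mm below the top, 64 mm above the rail's top face), neck 19-23 mm, shoulder disc 36 mm wide, 6 mm thick flat on the rail, hidden tenon 32 mm long below. z axis up along the peg.
- peg_rail: pale wooden peg rail lying flat, 90 x 360 x 40 mm, strapped down by a steel strap over each end (it cannot move). Origin at the centre of its underside, x across it, y along it, z up. Blind sockets 25 mm wide, 37 mm deep on its centre line at y = +120, +40, -40, -120 mm; a loose peg lifts straight out with no more than its weight, a sound one cannot come out.
- peg_1: shoulder of the first peg: point on its axis at the underside of the shoulder disc, 64 mm below the head point. How pegs feel: a sound peg's head gives about 2 to 3 mm to either side, then stops hard; a loose one's rocks 8 mm or more to either side with almost no force (if held upright in a firm grip: about 1 mm sound, 3 mm loose). Let go, it drops back upright. Some 25 N sideways at the head is forcing it.
- peg_2: shoulder of the second peg: point on its axis at the underside of the shoulder disc, 64 mm below the head point.
- peg_3: shoulder of the third peg: point on its axis at the underside of the shoulder disc, 64 mm below the head point.
- peg_4: shoulder of the fourth peg: point on its axis at the underside of the shoulder disc, 64 mm below the head point.
- tray: loose open black tray, 177 x 217 x 55 mm (x, y, z), flat inner floor 136 x 172 mm at 4 mm height, walls sloping slightly outward, 0.4 kg, standing on a flat plywood board 220 x 260 x 28 mm. Origin at the centre of its underside, z up.
- glue: loose white glue bottle, 60 mm across, 203 mm tall, standing at the back beyond the rail. Origin at the centre of its underside.
There are look-alikes about, which are no part of the job. What is shaped like the peg_1 but turquoise is not meant.

How it is judged:
On the way, in this order (a step that is already met when the one before it is completed fails the run):
1. the first peg from the left has been wiggled across the rail: its head moved more than 0.8 mm to a side ((x of peg_1_head in the frame of peg_rail above 0.0008 m or x of peg_1_head in the frame of peg_rail below -0.0008 m)), for 0.03 s.
2. the second peg from the left has been wiggled across the rail: its head moved more than 0.8 mm to a side ((x of peg_2_head in the frame of peg_rail above 0.0008 m or x of peg_2_head in the frame of peg_rail below -0.0008 m)), for 0.03 s.
3. the third peg from the left has been wiggled across the rail: its head moved more than 0.8 mm to a side ((x of peg_3_head in the frame of peg_rail above 0.0008 m or x of peg_3_head in the frame of peg_rail below -0.0008 m)), for 0.03 s.
4. the fourth peg from the left has been wiggled across the rail: its head moved more than 0.8 mm to a side ((x of peg_4_head in the frame of peg_rail above 0.0008 m or x of peg_4_head in the frame of peg_rail below -0.0008 m)), for 0.03 s.
5. one peg has been lifted out of its socket (height (world z) of any of peg_1, peg_2, peg_3, peg_4 above 0.075 m), for 0.1 s.
At the end, for the whole second after the job is handed in: the loose peg lies released in the black tray (tilted over 0.7 rad, shoulder and head within its walls, head under 0.11 m above its underside, below 0.03 m/s), the tray level to 0.1 rad; the other three stand in their sockets, heads within 5 mm of seated height, tilted under 0.1 rad (angle between tray's own z axis and vertical below 0.1 rad and ((x of peg_1_head in the frame of tray between -0.085 and 0.085 m and y of peg_1_head in the frame of tray between -0.105 and 0.105 m and x of peg_1 in the frame of tray between -0.085 and 0.085 m and y of peg_1 in the frame of tray between -0.105 and 0.105 m and z of peg_1_head in the frame of tray between 0 and 0.11 m and linear speed of peg_1 below 0.03 m/s and angle between peg_1_head's own z axis and vertical above 0.7 rad and height (world z) of peg_2_head between 0.099 and 0.109 m and angle between each of peg_2_head, peg_3_head, peg_4_head's own z axis and vertical below 0.1 rad and horizontal distance between each of peg_2, peg_3, peg_4 and peg_rail below 0.13 m and height (world z) of peg_3_head between 0.099 and 0.109 m and height (world z) of peg_4_head between 0.099 and 0.109 m) or (x of peg_2_head in the frame of tray between -0.085 and 0.085 m and y of peg_2_head in the frame of tray between -0.105 and 0.105 m and x of peg_2 in the frame of tray between -0.085 and 0.085 m and y of peg_2 in the frame of tray between -0.105 and 0.105 m and z of peg_2_head in the frame of tray between 0 and 0.11 m and linear speed of peg_2 below 0.03 m/s and angle between peg_2_head's own z axis and vertical above 0.7 rad and height (world z) of peg_1_head between 0.099 and 0.109 m and angle between each of peg_1_head, peg_3_head, peg_4_head's own z axis and vertical below 0.1 rad and horizontal distance between each of peg_1, peg_3, peg_4 and peg_rail below 0.13 m and height (world z) of peg_3_head between 0.099 and 0.109 m and height (world z) of peg_4_head between 0.099 and 0.109 m) or (x of peg_3_head in the frame of tray between -0.085 and 0.085 m and y of peg_3_head in the frame of tray between -0.105 and 0.105 m and x of peg_3 in the frame of tray between -0.085 and 0.085 m and y of peg_3 in the frame of tray between -0.105 and 0.105 m and z of peg_3_head in the frame of tray between 0 and 0.11 m and linear speed of peg_3 below 0.03 m/s and angle between peg_3_head's own z axis and vertical above 0.7 rad and height (world z) of peg_1_head between 0.099 and 0.109 m and angle between each of peg_1_head, peg_2_head, peg_4_head's own z axis and vertical below 0.1 rad and horizontal distance between each of peg_1, peg_2, peg_4 and peg_rail below 0.13 m and height (world z) of peg_2_head between 0.099 and 0.109 m and height (world z) of peg_4_head between 0.099 and 0.109 m) or (x of peg_4_head in the frame of tray between -0.085 and 0.085 m and y of peg_4_head in the frame of tray between -0.105 and 0.105 m and x of peg_4 in the frame of tray between -0.085 and 0.085 m and y of peg_4 in the frame of tray between -0.105 and 0.105 m and z of peg_4_head in the frame of tray between 0 and 0.11 m and linear speed of peg_4 below 0.03 m/s and angle between peg_4_head's own z axis and vertical above 0.7 rad and height (world z) of peg_1_head between 0.099 and 0.109 m and angle between each of peg_1_head, peg_2_head, peg_3_head's own z axis and vertical below 0.1 rad and horizontal distance between each of peg_1, peg_2, peg_3 and peg_rail below 0.13 m and height (world z) of peg_2_head between 0.099 and 0.109 m and height (world z) of peg_3_head between 0.099 and 0.109 m))); the robot touches nothing.
It fails at once if a peg was forced: more than 70 N between it and the rail (contact force between any of peg_1, peg_2, peg_3, peg_4 and peg_rail above 70 N).
It fails at once if a peg was thrown or dropped (faster than 1.5 m/s) (linear speed of any of peg_1, peg_2, peg_3, peg_4 above 1.5 m/s).
It fails at once if the glue bottle was moved more than 30 mm (distance of glue from where it was at the start of the episode above 0.03 m).
It fails at once if the tray was pushed more than 50 mm (distance of tray from where it was at the start of the episode above 0.05 m).
It also fails if it takes over 61 s, if anything falls off the work surface, if the arm or the gripper's body presses on something with over 40 N, if the wrist force passes 120 N, or if a joint passes its speed limit or range.

## Robot

A 6-joint arm with a two-finger parallel gripper is mounted at the origin on the work surface; the furniture and walls round the work are solid. World frame = base frame: x ahead of the robot, y to its left, z up, the work surface at z = 0. Lengths are in m, angles in rad, forces in N, time in s.
With the tool pointing down it reaches from about 0.35 to 0.975 m from the base axis. Payload 4.9 kg.
Tool frame: the origin (TCP) lies at the very end of the fingers, on their centre line; the grasp point (between the pads) lies 19 mm behind it; z points along the fingers, y is the line along which they close (so a half turn about z gives the same grasp; the last joint's range is limited). The gripper opens to 85 mm and grips with 20 to 120 N. Pads are 22 mm wide; open, the fingers measure 114 mm over their backs; the gripper's body (76 mm by 85 mm) begins 54 mm behind the grasp point. The pads swing forward as they close: fully open they stand 13 mm farther back than shut.
Start: joints at [-1.233, 0.053, 1.613, -0, 1.476, -0.119], TCP at [0.276, -0.561, 0.231] pointing down, gripper open.
Joint ranges: [-3.01, 3.01], [-1.01, 2.22], [0.06, 2.58], [-1.02, 4.17], [0.09, 2.62], [-3.14, 3.14]. Speed limits (rad/s): [2.57, 2.57, 3.14, 3.14, 3.14, 3.14].

## Interface

Orientations are given as a unit quaternion [w, x, y, z].
In Python, from plant import state, optics, ticket, nets gives the robot as it stands. The module is installed in compiled form; this text tells all that it offers.
- The arm moves only by the shell command python3 -m inch 'ROWS' [OPENING]. ROWS is JSON, a list of rows, each an object of numbers: "dx", "dy", "dz": the shift along the tool's x, y, z as a fraction of full scale; "rx", "ry", "rz": the turn, a rotation vector about the tool's x, y, z as a fraction of full scale. In form: [{"dx": .., "dy": .., "dz": .., "rx": .., "ry": .., "rz": ..}, ...]. A call has 1 to 5 rows; each row is the pose to reach, as a shift and turn from the pose commanded when the call began, along the tool's axes at that moment; what a row does not reach only later rows make up. Full scale, the value 1, is 0.8 m for a shift and 1.5 rad for a turn. A row lasts 1/10 s, in which the tool goes at most 50 mm and 8.59 degrees, less where a joint would pass 70% of its speed; a pose out of reach is approached as far as the arm can. A call with a number of a shift or a turn outside -1 to 1 is refused whole. A call with a gripper value outside its range is refused whole. OPENING is the opening, from -1 (shut) to 1 (fully open), set as the call begins (- or left out, the last holds). The fingers move at their own pace and stop on an object; the grip force is fixed at half the most. Time passes only in rows, so rows that repeat a pose let the fingers close. It gives the time, the measured TCP pose, the force, the opening and the grip force at its end, in the units of the state.
- state(): the state, without advancing time (a new reading comes with each control period).
- optics.grab_frame(name): name is "scene" or "top" or "wrist"; returns the picture (384x512x3 uint8, red, green, blue); there is no depth.
- optics.camera_info(name): a dict with "fx", "fy", "cx", "cy" (pixels), "R" (3x3) and "t" (3): a world point X has camera coordinates R X + t. Camera axes: x right, y down, z forward; pixel columns grow to the right and rows downward; lengths in m; the calibration is good to about 2 mm. A picture is of the moment at which its call begins: read the wrist's pose just before it. camera_info takes no time and is no camera call; for the wrist camera it gives the pose at the moment of the call.
- ticket.job_done(): hands the job in; it is judged then, once.
Trained networks look in the newest picture that a camera, given by its name, has taken for a name from the list of things; names that differ only in an ending like _2 or _b are one class to them, and where a whole thing is asked for, a point or a joint stands for the part that bears it (a point fixed in the world has none). Each returns a list of dicts, best first, with "confidence" (0 to 1); they miss things now and then, are a little off and sometimes report something else, mostly with a low value. They report only what shows in the picture. A call takes as long as a camera call. They do not tell look-alikes from the thing itself.
- nets.boxes_of(camera, name): "bbox" ([centre column, centre row, width, height] in pixels, round what is visible of it).
- nets.outline_of(camera, name): "pixels" (384x512 bool, what is visible of it) and "bbox" ([centre column, centre row, width, height] in pixels, round what is visible of it).
The state is a dict: "time": time; "joint_pos": joint angles; "joint_vel": joint speeds; "joint_efforts": joint torques, N m; "tool_pos": TCP position; "tool_rot": TCP orientation; "contact_force": force on the tool from outside, world axes, zero at the start; "ft_torque": the same for the moment, N m; "gripper_width": opening from 0.0 (shut) to 1.0 (fully open); "grasp_force": force on a finger pad.
Only numpy, scipy, OpenCV 4.12 (cv2) and the standard library are available. Lean on these libraries where they do the work, as an engineer would, in place of code of your own. Each camera call takes 0.05 s, during which the arm holds its last target. There are 200 camera calls.

## Working session

There is one attempt and no reset: what is moved stays moved. The work goes in short steps, Python scripts to look and compute and a shell command to move; the robot and the scene stay as the last step left them, time stands still between calls to the robot, and variables do not carry over. Pictures are saved under pics/ and viewed, at most 11 in all, crops included, and the job is handed in when it is done.

```bash
mkdir -p pics; python3 - <<'E'
from plant import state, optics, nets
import cv2,numpy as np
ims=[]
for c in ["scene","top"]:
    im=optics.grab_frame(c); cv2.imwrite(f"pics/{c}0.png",im[:,:,::-1])
    for n in ["peg_1","peg_1_head","peg_rail","tray","glue"]:
        print(c,n,[(np.round(b["bbox"]).astype(int).tolist(),round(b["confidence"],2)) for b in nets.boxes_of(c,n)])
    i=optics.camera_info(c); print({k:np.round(v,3).tolist() for k,v in i.items()})
s=state();print(s)
E
```

```text
scene peg_1 [([196, 128, 16, 28], 0.8), ([165, 144, 10, 26], 0.55), ([231, 171, 10, 27], 0.54), ([208, 162, 13, 29], 0.49), ([185, 150, 13, 27], 0.47)]
scene peg_1_head [([231, 171, 11, 30], 0.83), ([196, 128, 17, 33], 0.8), ([239, 231, 27, 60], 0.31)]
scene peg_rail [([208, 164, 7, 24], 0.51)]
scene tray [([373, 243, 95, 86], 0.58), ([164, 143, 11, 27], 0.42)]
scene glue [([238, 231, 26, 61], 0.65)]
{'fx': 475.462, 'fy': 475.462, 'cx': 255.076, 'cy': 188.68, 'R': [[-0.603, 0.797, 0.021], [0.579, 0.456, -0.676], [-0.548, -0.396, -0.737]], 't': [0.326, -0.263, 1.657]}
top peg_1 [([333, 189, 10, 7], 0.62), ([288, 197, 8, 12], 0.61), ([354, 188, 15, 9], 0.61)]
top peg_1_head [([288, 196, 12, 9], 0.62)]
top peg_rail [([319, 191, 104, 51], 0.81)]
top tray [([165, 206, 64, 58], 0.97)]
top glue [([244, 151, 17, 23], 0.58)]
{'fx': 368.175, 'fy': 368.175, 'cx': 254.907, 'cy': 186.482, 'R': [[-0.006, -1.0, -0.016], [-0.998, 0.007, -0.063], [0.063, 0.015, -0.998]], 't': [0.028, 0.571, 1.333]}
{'time': 0.6, 'joint_pos': array([-1.23298951e+00,  5.26828945e-02,  1.61287385e+00,  3.19746736e-05,
        1.47600287e+00, -1.18977612e-01]), 'joint_vel': array([-8.22977750e-04, -6.63241514e-04,  5.94415572e-05, -7.91582095e-04,
       -7.16505399e-04,  1.07646099e-04]), 'joint_efforts': array([ 1.41130377e-04, -3.93410647e+01, -3.70231497e+01, -1.08723386e-04,
        7.07170802e-04, -7.80785228e-06]), 'tool_pos': array([ 0.27568388, -0.560905  ,  0.23132983]), 'tool_rot': array([1.46811719e-05, 9.74032018e-01, 2.26410307e-01, 1.76241063e-05]), 'contact_force': array([1.04568882, 0.68466704, 0.18942075]), 'ft_torque': array([-0.08426392,  0.00680908, -0.01147067]), 'grasp_force': 0.0, 'gripper_width': 0.9984559671157349}
```

```bash
python3 - <<'E'
import cv2,numpy as np
a=cv2.imread("pics/scene0.png")[90:290,130:430]; b=cv2.imread("pics/top0.png")[120:270,110:410]
a=cv2.resize(a,(600,400)[:2]);b=cv2.resize(b,None,fx=2.66,fy=2.66,interpolation=cv2.INTER_CUBIC)
cv2.imwrite("pics/a.png",a);cv2.imwrite("pics/b.png",b)
E
```

```text
(no output)
```

View pics/a.png

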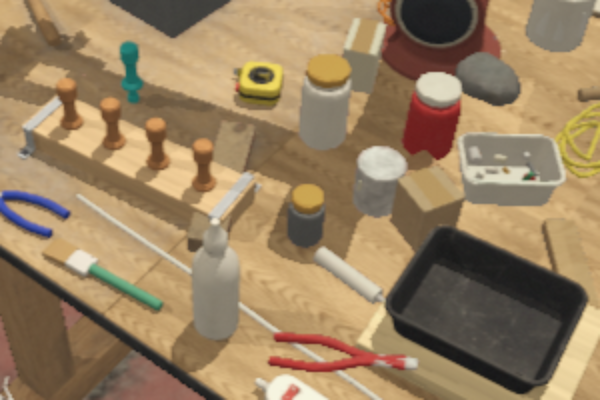

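View pics/b.png

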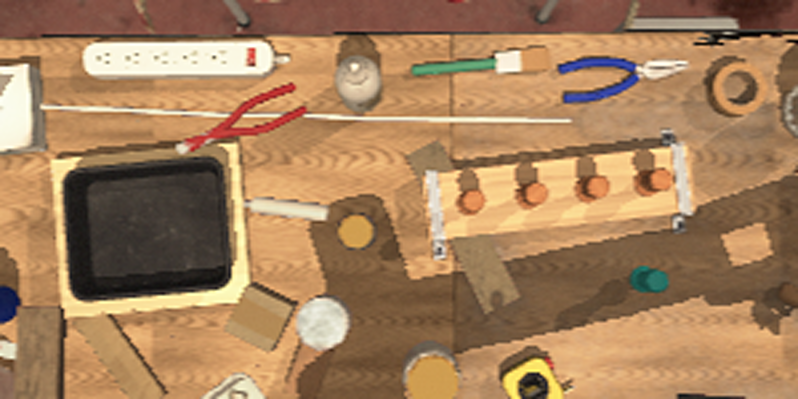

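```bash
cat > h.py <<'E'
import numpy as np, cv2
from scipy.optimize import least_squares
from scipy.spatial.transform import Rotation as Ro
from plant import state, optics, nets
def rot(s): q=s["tool_rot"]; return Ro.from_quat([q[1],q[2],q[3],q[0]])
def proj(i,X):
    c=np.asarray(X)@np.array(i["R"]).T+i["t"]; return np.c_[c[:,0]/c[:,2]*i["fx"]+i["cx"],c[:,1]/c[:,2]*i["fy"]+i["cy"]]
def blobs(im,lo,hi,amin):
    h=cv2.cvtColor(im,cv2.COLOR_RGB2HSV); m=cv2.inRange(h,lo,hi)
    n,l,st,c=cv2.connectedComponentsWithStats(m); return [(c[k].round(1).tolist(),st[k].tolist()) for k in range(1,n) if st[k,4]>=amin]
def axes(yaw):  # tool y along rail x (yaw), z down
    y=np.array([np.cos(yaw),np.sin(yaw),0]);z=np.array([0,0,-1.]);return Ro.from_matrix(np.c_[np.cross(y,z),y,z])
def go(p,R):
    s=state();r=rot(s);d=r.inv().apply(np.array(p)-s["tool_pos"])/.8; v=(r.inv()*R).as_rotvec()/1.5
    print("d",d.round(4).tolist(),"r",v.round(3).tolist(),"len",np.linalg.norm(d*.8).round(3))
E
python3 - <<'E'
from h import *
for c in ["scene","top"]:
    im=cv2.imread(f"pics/{c}0.png")[:,:,::-1].copy()
    for b in blobs(im,(4,120,70),(13,255,255),25): print(c,b)
E
```

```text
scene ([360.4, 35.3], [339, 0, 52, 73, 2433])
scene ([349.4, 101.9], [321, 65, 60, 66, 1340])
scene ([164.1, 140.7], [159, 134, 10, 17, 74])
scene ([185.7, 152.8], [181, 144, 9, 21, 90])
scene ([207.4, 164.3], [204, 156, 8, 18, 67])
scene ([231.0, 173.3], [227, 166, 9, 19, 77])
scene ([291.9, 259.1], [270, 256, 43, 10, 48])
scene ([497.6, 274.0], [485, 265, 27, 20, 40])
scene ([12.0, 313.9], [0, 300, 31, 29, 220])
top ([376.5, 33.6], [348, 0, 73, 91, 1792])
top ([442.5, 77.9], [349, 0, 163, 132, 8565])
top ([510.2, 5.9], [509, 0, 3, 14, 34])
top ([144.0, 78.4], [97, 13, 101, 120, 3361])
top ([423.6, 43.7], [415, 36, 17, 15, 102])
top ([441.2, 46.9], [436, 39, 11, 17, 75])
top ([388.1, 49.1], [385, 46, 7, 8, 35])
top ([383.8, 59.9], [375, 58, 18, 5, 33])
top ([435.9, 65.5], [432, 61, 8, 11, 44])
top ([377.4, 70.6], [373, 66, 9, 10, 34])
top ([433.9, 82.2], [428, 77, 14, 13, 89])
top ([467.9, 79.0], [465, 76, 6, 7, 26])
top ([120.3, 99.7], [117, 97, 7, 8, 26])
top ([470.5, 104.0], [465, 100, 11, 8, 51])
top ([250.0, 124.0], [199, 113, 96, 20, 803])
top ([332.0, 124.8], [316, 115, 31, 17, 270])
top ([303.3, 128.2], [295, 120, 20, 12, 64])
top ([123.9, 130.1], [118, 125, 13, 9, 47])
top ([102.4, 131.6], [96, 129, 16, 5, 31])
top ([4.7, 165.6], [0, 140, 14, 56, 408])
top ([355.0, 187.8], [348, 183, 16, 11, 123])
top ([331.9, 190.3], [326, 186, 13, 10, 107])
top ([309.4, 192.8], [304, 188, 12, 11, 99])
top ([286.6, 195.4], [282, 191, 11, 10, 83])
top ([225.4, 259.4], [217, 251, 19, 20, 154])
top ([429.5, 344.4], [326, 283, 186, 101, 6825])
top ([279.0, 336.2], [240, 290, 72, 94, 1032])
top ([223.1, 312.8], [215, 301, 24, 29, 163])
top ([244.6, 365.6], [203, 329, 73, 55, 2087])
```

```bash
python3 - <<'E'
from h import *
S=np.array([[231,173.3],[207.4,164.3],[185.7,152.8],[164.1,140.7]]);T=np.array([[286.6,195.4],[309.4,192.8],[331.9,190.3],[355,187.8]])
si,ti=optics.camera_info("scene"),optics.camera_info("top")
L=np.array([.12,.04,-.04,-.12])
def P(p,z): return np.c_[p[0]-np.sin(p[2])*L,p[1]+np.cos(p[2])*L,np.full(4,z)]
f=lambda p:np.r_[(proj(si,P(p,p[3]))-S).ravel(),(proj(ti,P(p,p[4]))-T).ravel()]
r=least_squares(f,[.55,-.2,.1,.085,.095],bounds=([0,-1,-1,.07,.085],[1,1,1,.1,.112]));print(r.x.round(4),f(r.x).round(1));print(P(r.x,.104).round(4))
g=lambda p,uv,i,z: (proj(i,[[p[0],p[1],z]])-uv).ravel()
print("tray",least_squares(g,[.5,.3],args=([165,206],ti,.06)).x)
print("glue",least_squares(g,[.5,.3],args=([244,151],ti,.1)).x)
x,y,yaw=r.x[:3]
p=P(r.x,0)[0]
# hover: behind peg1
go([p[0],p[1],.28],axes(yaw)); go([x,y,.30],axes(yaw))
w=optics.camera_info("wrist");s=state();R=rot(s);print("cam in tool",R.inv().apply(-np.array(w["R"]).T@w["t"]-s["tool_pos"]),(np.array(w["R"])@R.as_matrix()).round(2).tolist(),w["fx"])
E
```

```text
[ 0.5492 -0.2063  0.0913  0.0754  0.085 ] [ 0.4  0.3  0.8 -1.6  0.3 -0.5  0.6  1.6  0.1 -0.9  0.2 -0.6  0.7 -0.3
  0.6 -0.1]
[[ 0.5383 -0.0868  0.104 ]
 [ 0.5456 -0.1665  0.104 ]
 [ 0.5529 -0.2462  0.104 ]
 [ 0.5601 -0.3258  0.104 ]]
tray [0.50101301 0.34429542]
glue [0.68950239 0.06057512]
d [0.5559, -0.3871, -0.0608] r [0.0, -0.0, -0.804] len 0.544
d [0.5023, -0.247, -0.0858] r [0.0, -0.0, -0.804] len 0.453
cam in tool [ 0.08016204 -0.00132276 -0.14258172] [[-0.0, 1.0, -0.0], [-0.95, -0.0, -0.31], [-0.31, 0.0, 0.95]] 341.2183007896473
```

```bash
R='{"dx":0.502,"dy":-0.247,"dz":-0.086,"rz":-0.804}'
python3 -m inch '[{"dz":-0.086},{"dx":0.502,"dy":-0.247,"dz":-0.086,"rz":-0.804},{"dx":0.502,"dy":-0.247,"dz":-0.086,"rz":-0.804},{"dx":0.502,"dy":-0.247,"dz":-0.086,"rz":-0.804},{"dx":0.502,"dy":-0.247,"dz":-0.086,"rz":-0.804}]'
python3 - <<'E'
from h import *
go([.5492,-.2063,.30],axes(.0913))
E
```

```text
d [0.5023, -0.247, -0.0858] r [0.0, -0.0, -0.804] len 0.453validation failed for argument at $[0]...
```

```bash

python3 -m inch '[{"dx":0,"dy":0,"dz":-0.086,"rx":0,"ry":0,"rz":0},{"dx":0.502,"dy":-0.247,"dz":-0.086,"rx":0,"ry":0,"rz":-0.804},{"dx":0.502,"dy":-0.247,"dz":-0.086,"rx":0,"ry":0,"rz":-0.804},{"dx":0.502,"dy":-0.247,"dz":-0.086,"rx":0,"ry":0,"rz":-0.804},{"dx":0.502,"dy":-0.247,"dz":-0.086,"rx":0,"ry":0,"rz":-0.804}]'
python3 - <<'E'
from h import *
go([.5492,-.2063,.30],axes(.0913))
E
```

```text
time: 1.1
tool_pos: [0.3985, -0.4012, 0.2901]
tool_rot: [0.0, 0.862, 0.506, 0.0]
contact_force: [0.3, -0.4, -0.7]
gripper_width: 1.001
grasp_force: 0.0
d [0.3045, 0.046, -0.0124] r [0.0, 0.0, -0.4] len 0.247
```

```bash

python3 -m inch '[{"dx":0.28,"dy":0.046,"dz":0,"rx":0,"ry":0,"rz":-0.4},{"dx":0.28,"dy":0.046,"dz":0,"rx":0,"ry":0,"rz":-0.4},{"dx":0.28,"dy":0.046,"dz":0,"rx":0,"ry":0,"rz":-0.4},{"dx":0.28,"dy":0.046,"dz":0,"rx":0,"ry":0,"rz":-0.4},{"dx":0.28,"dy":0.046,"dz":0,"rx":0,"ry":0,"rz":-0.4}]' 0.1
python3 - <<'E'
from h import *
go([.5492,-.2063,.30],axes(.0913))
im=optics.grab_frame("wrist");w=optics.camera_info("wrist");cv2.imwrite("pics/w1.png",im[:,:,::-1]);print(state()["joint_vel"].round(3))
for b in blobs(im,(4,120,70),(13,255,255),150): print(b)
L=[.12,.04,-.04,-.12]
for z in (.119,.104): print(proj(w,[[.5492-.0912*l,-.2063+.996*l,z] for l in L]).round(0).tolist())
print([(np.round(b["bbox"]).tolist(),round(b["confidence"],2)) for b in nets.boxes_of("wrist","peg_1_head")])
E
```

```text
time: 1.6
tool_pos: [0.5415, -0.2226, 0.2899]
tool_rot: [0.0, 0.674, 0.739, 0.0]
contact_force: [-0.3, -0.1, 0.4]
gripper_width: 0.549
grasp_force: 0.0
d [0.0194, 0.0114, -0.0126] r [0.001, -0.0, 0.0] len 0.021
[-0.067 -0.014  0.019 -0.041  0.011 -0.071]
([255.3, 18.5], [238, 0, 36, 42, 1248])
([255.8, 104.4], [240, 86, 33, 38, 974])
([458.5, 159.0], [433, 119, 45, 93, 405])
([256.0, 180.6], [241, 157, 31, 48, 1187])
([256.2, 247.3], [242, 220, 29, 55, 1253])
([481.5, 259.6], [453, 223, 59, 75, 1575])
([410.2, 278.6], [395, 251, 37, 52, 645])
([492.8, 343.8], [461, 319, 51, 56, 1032])
[[255.0, 11.0], [255.0, 109.0], [254.0, 194.0], [254.0, 266.0]]
[[255.0, 14.0], [254.0, 108.0], [254.0, 189.0], [253.0, 259.0]]
[([256.0, 20.0, 35.0, 41.0], 0.91), ([145.0, 232.0, 46.0, 53.0], 0.67), ([257.0, 249.0, 34.0, 54.0], 0.46)]
```

View pics/w1.png

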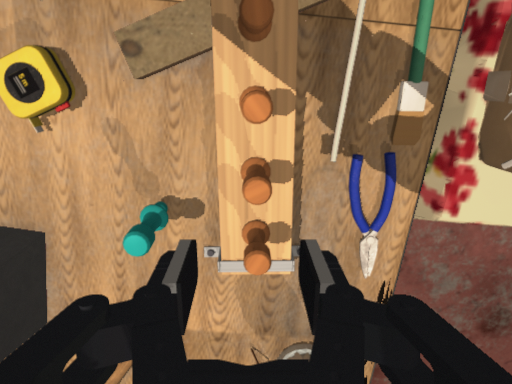

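```bash

python3 - <<'E'
from h import *
go([.5398,-.0825,.29],axes(.0913))
E
```

```text
d [0.1748, 0.0138, -0.0003] r [0.0, -0.0, -0.0] len 0.14
```

```bash

python3 -m inch '[{"dx":0.175,"dy":0.0138,"dz":0,"rx":0,"ry":0,"rz":0},{"dx":0.175,"dy":0.0138,"dz":0,"rx":0,"ry":0,"rz":0},{"dx":0.175,"dy":0.0138,"dz":0,"rx":0,"ry":0,"rz":0},{"dx":0.175,"dy":0.0138,"dz":0.1,"rx":0,"ry":0,"rz":0},{"dx":0.175,"dy":0.0138,"dz":0.15,"rx":0,"ry":0,"rz":0}]'
python3 - <<'E'
from h import *
go([.5398,-.0825,.08],axes(.0913))
im=optics.grab_frame("wrist");w=optics.camera_info("wrist");cv2.imwrite("pics/w2.png",im[:,:,::-1])
for b in blobs(im,(4,120,70),(13,255,255),300): print(b)
print(proj(w,[[.5398,-.0825,.119],[.5398,-.0825,.104],[.5507,-.202,.04]]).round(0).tolist())
E
```

```text
time: 2.2
tool_pos: [0.5402, -0.0854, 0.1914]
tool_rot: [0.003, 0.676, 0.737, 0.001]
contact_force: [0.4, -0.6, -0.5]
gripper_width: 0.549
grasp_force: 0.0
d [0.004, -0.001, 0.1392] r [0.004, 0.002, -0.003] len 0.111
([241.0, 189.2], [220, 156, 42, 67, 2309])
([243.8, 298.4], [224, 238, 38, 127, 3638])
([485.5, 324.1], [462, 313, 43, 24, 419])
[[258.0, 210.0], [258.0, 202.0], [256.0, 296.0]]
```

View pics/w2.png

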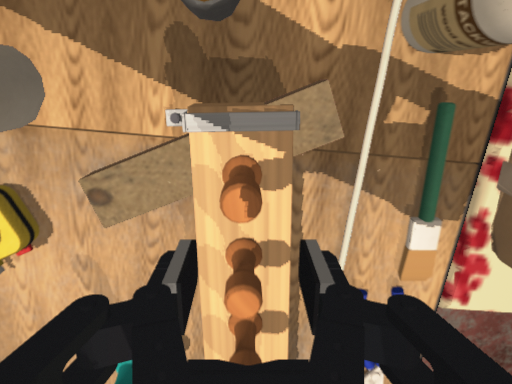

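```bash

python3 - <<'E'
from h import *
for k in range(3):
    s=state();w=optics.camera_info("wrist");R=rot(s)
    print(s["time"],s["tool_pos"].round(4),R.inv().apply(-np.array(w["R"]).T@w["t"]-s["tool_pos"]).round(4),proj(w,[[.5398,-.0825,.119]]).round(0).tolist())
    im=optics.grab_frame("wrist")
print([b for b in blobs(im,(4,120,70),(13,255,255),600)],w["cx"],w["cy"])
E
```

```text
2.25 [ 0.5333 -0.0839  0.1785] [ 0.0806  0.0008 -0.1426] [[258.0, 210.0]]
2.3 [ 0.533  -0.0841  0.1808] [ 0.0805  0.0008 -0.1426] [[259.0, 208.0]]
2.35 [ 0.5357 -0.0851  0.1856] [ 0.0806  0.0008 -0.1426] [[254.0, 204.0]]
[([249.1, 194.2], [228, 159, 43, 70, 2464]), ([251.2, 301.0], [232, 244, 39, 121, 3595])] 247.7773219741656 187.80066080468345
```

```bash

python3 -m inch '[{"dx":0,"dy":0,"dz":0,"rx":0,"ry":0,"rz":0},{"dx":0,"dy":0,"dz":0,"rx":0,"ry":0,"rz":0},{"dx":0,"dy":0,"dz":0,"rx":0,"ry":0,"rz":0}]'
python3 - <<'E'
from h import *
for k in range(2):
    s=state();w=optics.camera_info("wrist")
    im=optics.grab_frame("wrist");i=rot(s).inv()
    print(s["tool_pos"].round(4),s["tool_rot"].round(4))
    pts=[[.5398,-.0825,.119],[.5471,-.1622,.119],[.5398,-.0825,.05],[.5471,-.1622,.05]]
    print(proj(w,pts).round(0).tolist())
    h=blobs(im,(4,120,70),(13,255,255),600);print(h)
cv2.imwrite("pics/w3.png",im[:,:,::-1])
go([.5398,-.0825,.08],axes(.0913))
E
```

```text
time: 2.7
tool_pos: [0.5403, -0.086, 0.1926]
tool_rot: [0.002, 0.676, 0.737, 0.001]
contact_force: [1.2, -0.6, 0.6]
gripper_width: 0.55
grasp_force: 0.0
[ 0.5403 -0.086   0.1926] [0.002  0.6763 0.7367 0.001 ]
[[246.0, 198.0], [247.0, 299.0], [246.0, 171.0], [246.0, 253.0]]
[([241.4, 188.7], [220, 155, 43, 68, 2323]), ([244.4, 298.3], [225, 238, 38, 127, 3682])]
[ 0.5399 -0.0858  0.1919] [0.0016 0.6762 0.7367 0.0008]
[[246.0, 198.0], [247.0, 300.0], [246.0, 171.0], [247.0, 254.0]]
[([241.9, 189.4], [221, 156, 42, 67, 2337]), ([244.8, 298.6], [225, 238, 39, 127, 3682])]
d [0.004, 0.0002, 0.1392] r [0.002, 0.001, -0.004] len 0.111
```

View pics/w3.png

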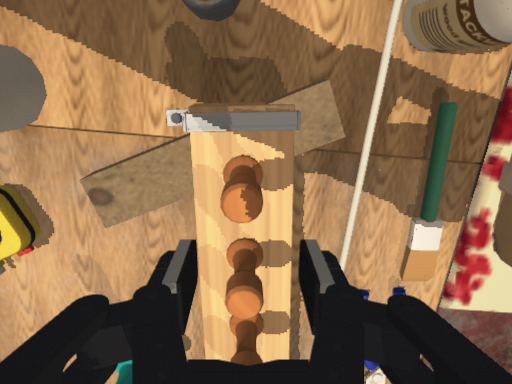

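```bash

python3 -m inch '[{"dx":0.002,"dy":-0.0035,"dz":0,"rx":0,"ry":0,"rz":0},{"dx":0.002,"dy":-0.0035,"dz":0.04,"rx":0,"ry":0,"rz":0},{"dx":0.002,"dy":-0.0035,"dz":0.08,"rx":0,"ry":0,"rz":0},{"dx":0.002,"dy":-0.0035,"dz":0.12,"rx":0,"ry":0,"rz":0},{"dx":0.002,"dy":-0.0035,"dz":0.14,"rx":0,"ry":0,"rz":0}]'
python3 -m inch '[{"dx":0,"dy":0,"dz":0,"rx":0,"ry":0,"rz":0},{"dx":0,"dy":0,"dz":0,"rx":0,"ry":0,"rz":0},{"dx":0,"dy":0,"dz":0,"rx":0,"ry":0,"rz":0}]'
python3 - <<'E'
from h import *
im=optics.grab_frame("wrist");w=optics.camera_info("wrist");s=state();print(s["contact_force"],s["tool_pos"])
cv2.imwrite("pics/w4.png",im[:,:,::-1])
E
```

```text
time: 3.3
tool_pos: [0.5338, -0.0832, 0.0746]
tool_rot: [-0.002, 0.676, 0.737, -0.001]
contact_force: [-0.0, -0.4, 0.5]
gripper_width: 0.552
grasp_force: 0.0
time: 3.6
tool_pos: [0.5375, -0.0844, 0.08]
tool_rot: [0.002, 0.676, 0.737, 0.001]
contact_force: [-0.0, 0.1, -0.0]
gripper_width: 0.552
grasp_force: 0.0
[0.79630583 0.70828914 0.1513156 ] [ 0.53744645 -0.08431275  0.07996597]
```

View pics/w4.png

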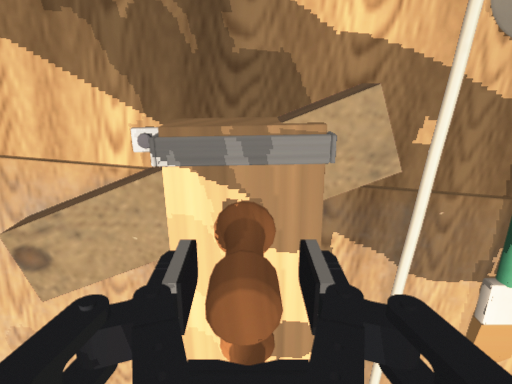

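```bash

python3 -m inch '[{"dx":0,"dy":0.004,"dz":0,"rx":0,"ry":0,"rz":0},{"dx":0,"dy":0.0075,"dz":0,"rx":0,"ry":0,"rz":0},{"dx":0,"dy":0.0075,"dz":0,"rx":0,"ry":0,"rz":0}]'
python3 -m inch '[{"dx":0,"dy":0.00125,"dz":0,"rx":0,"ry":0,"rz":0},{"dx":0,"dy":0.00125,"dz":0,"rx":0,"ry":0,"rz":0}]'
python3 -m inch '[{"dx":0,"dy":0.00125,"dz":0,"rx":0,"ry":0,"rz":0},{"dx":0,"dy":0.00125,"dz":0,"rx":0,"ry":0,"rz":0}]'
```

```text
time: 3.95
tool_pos: [0.5426, -0.0835, 0.0783]
tool_rot: [0.001, 0.676, 0.737, 0.0]
contact_force: [-0.1, 0.9, -0.1]
gripper_width: 0.551
grasp_force: 0.0
time: 4.15
tool_pos: [0.5429, -0.0833, 0.0777]
tool_rot: [-0.0, 0.676, 0.737, -0.0]
contact_force: [0.2, -0.2, -0.3]
gripper_width: 0.549
grasp_force: 0.0
time: 4.35
tool_pos: [0.5439, -0.0832, 0.0776]
tool_rot: [-0.0, 0.676, 0.737, -0.0]
contact_force: [0.7, -0.4, -0.4]
gripper_width: 0.555
grasp_force: 0.0
```

```bash

python3 -m inch '[{"dx":0,"dy":0.00125,"dz":0,"rx":0,"ry":0,"rz":0},{"dx":0,"dy":0.00125,"dz":0,"rx":0,"ry":0,"rz":0}]' | sed -n '2p;4p'
python3 -m inch '[{"dx":0,"dy":0.00125,"dz":0,"rx":0,"ry":0,"rz":0},{"dx":0,"dy":0.00125,"dz":0,"rx":0,"ry":0,"rz":0}]'| sed -n '2p;4p'
python3 -m inch '[{"dx":0,"dy":0.00125,"dz":0,"rx":0,"ry":0,"rz":0},{"dx":0,"dy":0.00125,"dz":0,"rx":0,"ry":0,"rz":0}]'| sed -n '2p;4p'
```

```text
tool_pos: [0.5449, -0.0831, 0.0777]
contact_force: [-0.3, -0.2, 0.0]
tool_pos: [0.5459, -0.083, 0.0777]
contact_force: [-1.0, -0.5, 0.0]
tool_pos: [0.5465, -0.083, 0.0777]
contact_force: [-2.5, 0.1, 1.5]
```

Contact begins near x = 0.545. Continuing gently.

```bash

python3 -m inch '[{"dx":0,"dy":0.00125,"dz":0,"rx":0,"ry":0,"rz":0},{"dx":0,"dy":0.00125,"dz":0,"rx":0,"ry":0,"rz":0}]' | sed -n '2p;4p'
python3 -m inch '[{"dx":0,"dy":0.00125,"dz":0,"rx":0,"ry":0,"rz":0},{"dx":0,"dy":0.00125,"dz":0,"rx":0,"ry":0,"rz":0}]'| sed -n '2p;4p'
```

```text
tool_pos: [0.547, -0.083, 0.0777]
contact_force: [-5.2, -0.2, 2.7]
tool_pos: [0.5473, -0.0829, 0.0777]
contact_force: [-8.4, -0.8, 7.0]
```

```bash

python3 -m inch '[{"dx":0,"dy":0.00125,"dz":0,"rx":0,"ry":0,"rz":0},{"dx":0,"dy":0.00125,"dz":0,"rx":0,"ry":0,"rz":0}]'| sed -n '1,2p;4p'
cat >> h.py <<'E'
def tilt(im):  # head column relative to shoulder column, px
    m=cv2.inRange(cv2.cvtColor(im,cv2.COLOR_RGB2HSV),(2,120,40),(14,255,255)); o=[]
    for a,b in ((200,240),(280,330)):
        c=[(np.flatnonzero(m[r,195:302])) for r in range(a,b,5)]; o.append([(r,int(x[0])+195,int(x[-1])+195) for r,x in zip(range(a,b,5),c) if len(x)>20])
    return o
E
python3 - <<'E'
from h import *
im=optics.grab_frame("wrist");cv2.imwrite("pics/w5.png",im[:,:,::-1])
for f in ("w4","w5"): print(tilt(cv2.imread(f"pics/{f}.png")[:,:,::-1].copy()))
E
```

```text
time: 5.55
tool_pos: [0.5476, -0.0829, 0.0777]
contact_force: [-10.4, -0.4, 7.9]
[[(205, 228, 261), (210, 222, 267), (215, 219, 271), (220, 216, 273), (225, 214, 274), (230, 214, 275), (235, 215, 295)], [(280, 210, 299), (285, 209, 278), (290, 207, 301), (295, 207, 280), (300, 206, 281), (305, 206, 281), (310, 206, 282), (315, 206, 281), (320, 207, 279), (325, 210, 278)]]
[[(205, 220, 240), (210, 209, 265), (215, 204, 252), (220, 201, 293), (225, 198, 257), (230, 197, 259), (235, 197, 263)], [(280, 195, 259), (285, 195, 261), (290, 195, 262), (295, 195, 262), (300, 195, 263), (305, 195, 264), (310, 195, 264), (315, 195, 265), (320, 195, 264), (325, 195, 263)]]
```

```bash

python3 -m inch '[{"dx":0,"dy":-0.009,"dz":0,"rx":0,"ry":0,"rz":0},{"dx":0,"dy":-0.0175,"dz":0,"rx":0,"ry":0,"rz":0},{"dx":0,"dy":-0.0165,"dz":-0.05,"rx":0,"ry":0,"rz":0},{"dx":0,"dy":-0.016,"dz":-0.0875,"rx":0,"ry":0,"rz":0},{"dx":-0.05,"dy":-0.016,"dz":-0.0875,"rx":0,"ry":0,"rz":0}]' | sed -n 2p
python3 -m inch '[{"dx":-0.05,"dy":0,"dz":0,"rx":0,"ry":0,"rz":0},{"dx":-0.05,"dy":0,"dz":0,"rx":0,"ry":0,"rz":0},{"dx":-0.05,"dy":0,"dz":0.03,"rx":0,"ry":0,"rz":0},{"dx":-0.05,"dy":0,"dz":0.06,"rx":0,"ry":0,"rz":0},{"dx":-0.05,"dy":0,"dz":0.0875,"rx":0,"ry":0,"rz":0}]'| sed -n 2p
python3 -m inch '[{"dx":0,"dy":0,"dz":0,"rx":0,"ry":0,"rz":0},{"dx":0,"dy":0,"dz":0,"rx":0,"ry":0,"rz":0},{"dx":0,"dy":0,"dz":0,"rx":0,"ry":0,"rz":0}]'| sed -n '1,2p;4p'
python3 - <<'E'
from h import *
im=optics.grab_frame("wrist");cv2.imwrite("pics/w6.png",im[:,:,::-1])
print(tilt(im))
E
```

```text
tool_pos: [0.5437, -0.1222, 0.1534]
tool_pos: [0.5437, -0.1629, 0.0766]
time: 6.9
tool_pos: [0.545, -0.1636, 0.0793]
contact_force: [0.1, 0.1, 0.0]
[[(205, 231, 275), (210, 224, 276), (215, 221, 276), (220, 217, 286), (225, 216, 276), (230, 216, 276), (235, 215, 276)], [(280, 212, 279), (285, 211, 280), (290, 210, 281), (295, 208, 281), (300, 208, 282), (305, 208, 283), (310, 207, 283), (315, 207, 284), (320, 209, 282), (325, 211, 283)]]
```

```bash

python3 -m inch '[{"dx":0,"dy":0.005,"dz":0,"rx":0,"ry":0,"rz":0},{"dx":0,"dy":0.009,"dz":0,"rx":0,"ry":0,"rz":0},{"dx":0,"dy":0.009,"dz":0,"rx":0,"ry":0,"rz":0},{"dx":0,"dy":0.009,"dz":0,"rx":0,"ry":0,"rz":0}]'| sed -n '2p;4p'
python3 -m inch '[{"dx":0,"dy":0.0015,"dz":0,"rx":0,"ry":0,"rz":0},{"dx":0,"dy":0.0025,"dz":0,"rx":0,"ry":0,"rz":0}]' | sed -n '2p;4p'
python3 -m inch '[{"dx":0,"dy":0.0015,"dz":0,"rx":0,"ry":0,"rz":0},{"dx":0,"dy":0.0015,"dz":0,"rx":0,"ry":0,"rz":0}]'| sed -n '2p;4p'
python3 -m inch '[{"dx":0,"dy":0.0015,"dz":0,"rx":0,"ry":0,"rz":0},{"dx":0,"dy":0.0015,"dz":0,"rx":0,"ry":0,"rz":0}]'| sed -n '2p;4p'
```

```text
tool_pos: [0.5513, -0.1629, 0.0779]
contact_force: [0.0, -1.0, -0.1]
tool_pos: [0.5531, -0.1627, 0.0776]
contact_force: [-0.4, -0.1, -0.2]
tool_pos: [0.5544, -0.1626, 0.0777]
contact_force: [0.1, 0.4, 0.4]
tool_pos: [0.5556, -0.1625, 0.0777]
contact_force: [-0.5, 0.3, -0.0]
```

```bash

python3 -m inch '[{"dx":0,"dy":0.0015,"dz":0,"rx":0,"ry":0,"rz":0},{"dx":0,"dy":0.0015,"dz":0,"rx":0,"ry":0,"rz":0}]'| sed -n '2p;4p'
python3 -m inch '[{"dx":0,"dy":0.0015,"dz":0,"rx":0,"ry":0,"rz":0},{"dx":0,"dy":0.0015,"dz":0,"rx":0,"ry":0,"rz":0}]'| sed -n '1,2p;4p'
python3 - <<'E'
from h import *
im=optics.grab_frame("wrist");cv2.imwrite("pics/w7.png",im[:,:,::-1])
print(tilt(im))
E
```

```text
tool_pos: [0.5569, -0.1624, 0.0777]
contact_force: [-0.0, -0.0, -0.1]
time: 8.35
tool_pos: [0.558, -0.1623, 0.0777]
contact_force: [0.0, -0.7, 0.4]
[[(210, 205, 281), (215, 199, 250), (220, 196, 251), (225, 195, 254), (230, 195, 254), (235, 195, 254)], [(280, 195, 261), (285, 195, 263), (290, 195, 263), (295, 195, 265), (300, 195, 266), (305, 195, 267), (310, 195, 268), (315, 195, 268), (320, 195, 269), (325, 195, 300)]]
```

View pics/w7.png

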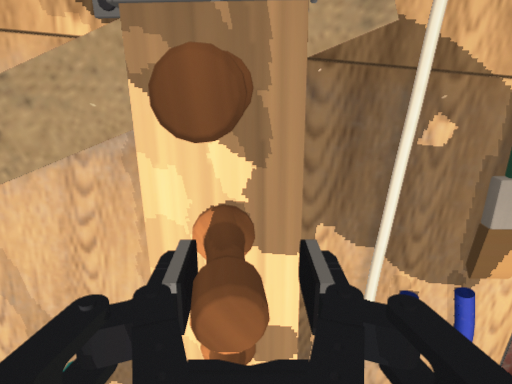

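```bash

python3 -m inch '[{"dx":0,"dy":-0.006,"dz":0,"rx":0,"ry":0,"rz":0},{"dx":0,"dy":-0.012,"dz":0,"rx":0,"ry":0,"rz":0},{"dx":0,"dy":-0.0175,"dz":0,"rx":0,"ry":0,"rz":0},{"dx":0,"dy":-0.0165,"dz":-0.05,"rx":0,"ry":0,"rz":0},{"dx":0,"dy":-0.016,"dz":-0.0875,"rx":0,"ry":0,"rz":0}]' | sed -n 2p
python3 -m inch '[{"dx":-0.05,"dy":0,"dz":0,"rx":0,"ry":0,"rz":0},{"dx":-0.1,"dy":0,"dz":0,"rx":0,"ry":0,"rz":0},{"dx":-0.1,"dy":0,"dz":0.03,"rx":0,"ry":0,"rz":0},{"dx":-0.1,"dy":0,"dz":0.06,"rx":0,"ry":0,"rz":0},{"dx":-0.1,"dy":0,"dz":0.0875,"rx":0,"ry":0,"rz":0}]'| sed -n 2p
python3 -m inch '[{"dx":0,"dy":0,"dz":0,"rx":0,"ry":0,"rz":0},{"dx":0,"dy":0,"dz":0,"rx":0,"ry":0,"rz":0},{"dx":0,"dy":0,"dz":0,"rx":0,"ry":0,"rz":0}]'| sed -n '1,2p;4p'
python3 - <<'E'
from h import *
im=optics.grab_frame("wrist");cv2.imwrite("pics/w8.png",im[:,:,::-1])
print(tilt(im))
E
python3 -m inch '[{"dx":0,"dy":0.005,"dz":0,"rx":0,"ry":0,"rz":0},{"dx":0,"dy":0.009,"dz":0,"rx":0,"ry":0,"rz":0},{"dx":0,"dy":0.009,"dz":0,"rx":0,"ry":0,"rz":0},{"dx":0,"dy":0.009,"dz":0,"rx":0,"ry":0,"rz":0}]'| sed -n '2p;4p'
python3 -m inch '[{"dx":0,"dy":0.0015,"dz":0,"rx":0,"ry":0,"rz":0},{"dx":0,"dy":0.0025,"dz":0,"rx":0,"ry":0,"rz":0}]' | sed -n '2p;4p'
```

```text
tool_pos: [0.5443, -0.1633, 0.1482]
tool_pos: [0.5515, -0.2435, 0.0768]
time: 9.7
tool_pos: [0.5529, -0.2436, 0.0795]
contact_force: [0.9, -0.7, 1.3]
[[(205, 230, 262), (210, 224, 268), (215, 221, 272), (220, 217, 275), (225, 217, 277), (230, 216, 277), (235, 217, 278)], [(280, 213, 280), (285, 212, 281), (290, 211, 282), (295, 210, 283), (300, 209, 284), (305, 209, 284), (310, 207, 284), (315, 208, 284), (320, 210, 283), (325, 211, 281)]]
tool_pos: [0.5594, -0.2425, 0.0779]
contact_force: [-0.4, 1.2, 0.1]
tool_pos: [0.5611, -0.2423, 0.0776]
contact_force: [-0.2, -0.5, 0.4]
```

```bash

python3 -m inch '[{"dx":0,"dy":0.0015,"dz":0,"rx":0,"ry":0,"rz":0},{"dx":0,"dy":0.0015,"dz":0,"rx":0,"ry":0,"rz":0}]'| sed -n '2p;4p'
python3 -m inch '[{"dx":0,"dy":0.00125,"dz":0,"rx":0,"ry":0,"rz":0},{"dx":0,"dy":0.00125,"dz":0,"rx":0,"ry":0,"rz":0}]'| sed -n '2p;4p'
```

```text
tool_pos: [0.5624, -0.2422, 0.0777]
contact_force: [-0.2, 0.1, 0.3]
tool_pos: [0.563, -0.2422, 0.0777]
contact_force: [-1.7, 0.1, 1.2]
```

```bash

python3 -m inch '[{"dx":0,"dy":0.00125,"dz":0,"rx":0,"ry":0,"rz":0},{"dx":0,"dy":0.0025,"dz":0,"rx":0,"ry":0,"rz":0}]'| sed -n '2p;4p'
python3 -m inch '[{"dx":0,"dy":0.00125,"dz":0,"rx":0,"ry":0,"rz":0},{"dx":0,"dy":0.00125,"dz":0,"rx":0,"ry":0,"rz":0}]'| sed -n '2p;4p'
python3 - <<'E'
from h import *
im=optics.grab_frame("wrist");cv2.imwrite("pics/w9.png",im[:,:,::-1])
print(tilt(im))
E
```

```text
tool_pos: [0.564, -0.2422, 0.0777]
contact_force: [-8.6, 0.1, 6.1]
tool_pos: [0.5642, -0.2422, 0.0777]
contact_force: [-11.1, -0.4, 6.0]
[[(205, 217, 239), (210, 209, 247), (215, 203, 272), (220, 200, 288), (225, 198, 280), (230, 197, 264), (235, 197, 275)], [(280, 195, 299), (285, 195, 261), (290, 195, 262), (295, 195, 262), (300, 195, 263), (305, 195, 264), (310, 195, 264), (315, 195, 264), (320, 195, 265), (325, 195, 263)]]
```

```bash

python3 -m inch '[{"dx":0,"dy":-0.009,"dz":0,"rx":0,"ry":0,"rz":0},{"dx":0,"dy":-0.018,"dz":0,"rx":0,"ry":0,"rz":0},{"dx":0,"dy":-0.017,"dz":-0.05,"rx":0,"ry":0,"rz":0},{"dx":0,"dy":-0.0165,"dz":-0.0875,"rx":0,"ry":0,"rz":0},{"dx":-0.05,"dy":-0.0165,"dz":-0.0875,"rx":0,"ry":0,"rz":0}]' | sed -n 2p
python3 -m inch '[{"dx":-0.05,"dy":0,"dz":0,"rx":0,"ry":0,"rz":0},{"dx":-0.05,"dy":0,"dz":0,"rx":0,"ry":0,"rz":0},{"dx":-0.05,"dy":0,"dz":0.03,"rx":0,"ry":0,"rz":0},{"dx":-0.05,"dy":0,"dz":0.06,"rx":0,"ry":0,"rz":0},{"dx":-0.05,"dy":0,"dz":0.0875,"rx":0,"ry":0,"rz":0}]'| sed -n 2p
python3 -m inch '[{"dx":0,"dy":0,"dz":0,"rx":0,"ry":0,"rz":0},{"dx":0,"dy":0,"dz":0,"rx":0,"ry":0,"rz":0},{"dx":0,"dy":0,"dz":0,"rx":0,"ry":0,"rz":0}]'| sed -n '1,2p;4p'
python3 - <<'E'
from h import *
im=optics.grab_frame("wrist");cv2.imwrite("pics/w10.png",im[:,:,::-1])
print(tilt(im))
E
python3 -m inch '[{"dx":0,"dy":0.005,"dz":0,"rx":0,"ry":0,"rz":0},{"dx":0,"dy":0.009,"dz":0,"rx":0,"ry":0,"rz":0},{"dx":0,"dy":0.009,"dz":0,"rx":0,"ry":0,"rz":0},{"dx":0,"dy":0.0115,"dz":0,"rx":0,"ry":0,"rz":0},{"dx":0,"dy":0.0115,"dz":0,"rx":0,"ry":0,"rz":0}]'| sed -n '2p;4p'
```

```text
tool_pos: [0.5598, -0.2817, 0.1538]
tool_pos: [0.5598, -0.3221, 0.0765]
time: 12.5
tool_pos: [0.561, -0.3231, 0.0795]
contact_force: [0.2, -0.0, -0.1]
[[(205, 226, 261), (210, 225, 269), (215, 220, 273), (220, 218, 278), (225, 216, 276), (230, 216, 296), (235, 217, 277)], [(280, 213, 280), (285, 211, 281), (290, 211, 281), (295, 210, 282), (300, 210, 283), (305, 209, 284), (310, 209, 284), (315, 209, 285), (320, 209, 283), (325, 212, 281)]]
tool_pos: [0.5694, -0.3219, 0.0777]
contact_force: [0.3, 0.4, 0.7]
```

```bash

python3 -m inch '[{"dx":0,"dy":0.0015,"dz":0,"rx":0,"ry":0,"rz":0},{"dx":0,"dy":0.0015,"dz":0,"rx":0,"ry":0,"rz":0}]'| sed -n '2p;4p'
python3 -m inch '[{"dx":0,"dy":0.00125,"dz":0,"rx":0,"ry":0,"rz":0},{"dx":0,"dy":0.00125,"dz":0,"rx":0,"ry":0,"rz":0}]'| sed -n '2p;4p'
python3 -m inch '[{"dx":0,"dy":0.00125,"dz":0,"rx":0,"ry":0,"rz":0},{"dx":0,"dy":0.00125,"dz":0,"rx":0,"ry":0,"rz":0}]'| sed -n '2p;4p'
```

```text
tool_pos: [0.5705, -0.3218, 0.0776]
contact_force: [0.3, -0.6, -1.0]
tool_pos: [0.5712, -0.3218, 0.0777]
contact_force: [-1.0, -0.1, 1.2]
tool_pos: [0.5717, -0.3218, 0.0777]
contact_force: [-5.9, -0.8, 2.4]
```

```bash

python3 -m inch '[{"dx":0,"dy":0.00125,"dz":0,"rx":0,"ry":0,"rz":0},{"dx":0,"dy":0.00125,"dz":0,"rx":0,"ry":0,"rz":0}]'| sed -n '2p;4p'
python3 -m inch '[{"dx":0,"dy":0.00125,"dz":0,"rx":0,"ry":0,"rz":0},{"dx":0,"dy":0.00125,"dz":0,"rx":0,"ry":0,"rz":0}]'| sed -n '2p;4p'
python3 - <<'E'
from h import *
im=optics.grab_frame("wrist");cv2.imwrite("pics/w11.png",im[:,:,::-1])
print(tilt(im))
E
```

```text
tool_pos: [0.5721, -0.3218, 0.0777]
contact_force: [-7.6, 0.0, 4.1]
tool_pos: [0.5724, -0.3218, 0.0778]
contact_force: [-9.1, 0.5, 4.9]
[[(205, 218, 240), (210, 209, 249), (215, 203, 278), (220, 200, 296), (225, 198, 257), (230, 197, 280), (235, 197, 259)], [(280, 195, 260), (285, 195, 261), (290, 195, 261), (295, 195, 262), (300, 195, 263), (305, 195, 263), (310, 195, 264), (315, 195, 265), (320, 195, 265), (325, 195, 263)]]
```

```bash

python3 -m inch '[{"dx":0,"dy":-0.009,"dz":0,"rx":0,"ry":0,"rz":0},{"dx":0,"dy":-0.018,"dz":0,"rx":0,"ry":0,"rz":0},{"dx":0,"dy":-0.018,"dz":-0.05,"rx":0,"ry":0,"rz":0},{"dx":0,"dy":-0.0195,"dz":-0.0875,"rx":0,"ry":0,"rz":0},{"dx":0.05,"dy":-0.022,"dz":-0.0875,"rx":0,"ry":0,"rz":0}]' | sed -n 2p
python3 -m inch '[{"dx":0.06,"dy":0,"dz":0,"rx":0,"ry":0,"rz":0},{"dx":0.11,"dy":0,"dz":0,"rx":0,"ry":0,"rz":0},{"dx":0.15,"dy":0,"dz":0,"rx":0,"ry":0,"rz":0},{"dx":0.15,"dy":0,"dz":0,"rx":0,"ry":0,"rz":0},{"dx":0.15,"dy":0,"dz":0,"rx":0,"ry":0,"rz":0}]'| sed -n 2p
python3 -m inch '[{"dx":0,"dy":0,"dz":0.03,"rx":0,"ry":0,"rz":0},{"dx":0,"dy":0,"dz":0.06,"rx":0,"ry":0,"rz":0},{"dx":0,"dy":0,"dz":0.0875,"rx":0,"ry":0,"rz":0},{"dx":0,"dy":0,"dz":0.0875,"rx":0,"ry":0,"rz":0},{"dx":0,"dy":0,"dz":0.0875,"rx":0,"ry":0,"rz":0}]'| sed -n '1,2p;4p'
python3 - <<'E'
from h import *
im=optics.grab_frame("wrist");cv2.imwrite("pics/w12.png",im[:,:,::-1])
print(tilt(im)); print(state()["tool_pos"])
E
```

```text
tool_pos: [0.5567, -0.2878, 0.1545]
tool_pos: [0.5433, -0.1631, 0.1478]
time: 15.6
tool_pos: [0.5432, -0.1645, 0.0777]
contact_force: [0.7, -0.8, 0.0]
[[(205, 234, 279), (210, 227, 277), (215, 223, 278), (220, 221, 278), (225, 219, 280), (230, 219, 288), (235, 219, 280)], [(280, 216, 284), (285, 214, 285), (290, 214, 285), (295, 213, 286), (300, 212, 287), (305, 212, 288), (310, 212, 288), (315, 211, 289), (320, 212, 288), (325, 214, 286)]]
[ 0.54389449 -0.16466523  0.07877133]
```

```bash

python3 -m inch '[{"dx":0,"dy":0,"dz":0,"rx":0,"ry":0,"rz":0},{"dx":0,"dy":0,"dz":0,"rx":0,"ry":0,"rz":0},{"dx":0,"dy":0,"dz":0,"rx":0,"ry":0,"rz":0},{"dx":0,"dy":0,"dz":0,"rx":0,"ry":0,"rz":0},{"dx":0,"dy":0,"dz":0,"rx":0,"ry":0,"rz":0}]' -1
python3 -m inch '[{"dx":0,"dy":0,"dz":-0.01,"rx":0,"ry":0,"rz":0},{"dx":0,"dy":0,"dz":-0.02,"rx":0,"ry":0,"rz":0},{"dx":0,"dy":0,"dz":-0.03,"rx":0,"ry":0,"rz":0},{"dx":0,"dy":0,"dz":-0.03,"rx":0,"ry":0,"rz":0}]' | sed -n '2p;4,6p'
```

```text
time: 16.15
tool_pos: [0.5443, -0.1643, 0.0797]
tool_rot: [0.002, 0.676, 0.737, 0.0]
contact_force: [-1.9, -1.1, 5.6]
gripper_width: 0.336
grasp_force: 58.8
tool_pos: [0.5441, -0.1639, 0.1035]
contact_force: [0.0, -0.0, 0.0]
gripper_width: 0.337
grasp_force: 59.0
```

```bash

python3 -m inch '[{"dx":0,"dy":0,"dz":-0.04,"rx":0,"ry":0,"rz":0},{"dx":0,"dy":0,"dz":-0.1,"rx":0,"ry":0,"rz":0},{"dx":0,"dy":0,"dz":-0.16,"rx":0,"ry":0,"rz":0},{"dx":0,"dy":0,"dz":-0.22,"rx":0,"ry":0,"rz":0},{"dx":0,"dy":0,"dz":-0.28,"rx":0,"ry":0,"rz":0}]' 
python3 -m inch '[{"dx":0,"dy":0,"dz":-0.04,"rx":0,"ry":0,"rz":0},{"dx":0,"dy":0,"dz":-0.05,"rx":0,"ry":0,"rz":0},{"dx":0,"dy":0,"dz":-0.05,"rx":0,"ry":0,"rz":0}]' 
python3 - <<'E'
from h import *
go([.50,.30,.38],axes(.0913))
E
```

```text
time: 17.05
tool_pos: [0.5427, -0.1633, 0.3274]
tool_rot: [-0.0, 0.676, 0.737, 0.0]
contact_force: [1.6, -0.0, -0.1]
gripper_width: 0.334
grasp_force: 60.2
time: 17.35
tool_pos: [0.5435, -0.1637, 0.3668]
tool_rot: [0.001, 0.676, 0.737, 0.0]
contact_force: [-0.3, 0.5, -1.1]
gripper_width: 0.334
grasp_force: 60.2
d [0.5821, -0.0044, -0.0171] r [0.001, 0.001, -0.003] len 0.466
```

```bash

python3 -m inch '[{"dx":0.03,"dy":0,"dz":-0.01,"rx":0,"ry":0,"rz":0},{"dx":0.08,"dy":0,"dz":-0.01,"rx":0,"ry":0,"rz":0},{"dx":0.14,"dy":0,"dz":-0.01,"rx":0,"ry":0,"rz":0},{"dx":0.2,"dy":0,"dz":-0.01,"rx":0,"ry":0,"rz":0},{"dx":0.26,"dy":0,"dz":-0.01,"rx":0,"ry":0,"rz":0}]' | sed -n 2p
python3 -m inch '[{"dx":0.06,"dy":0,"dz":0,"rx":0,"ry":0,"rz":0},{"dx":0.12,"dy":0,"dz":0,"rx":0,"ry":0,"rz":0},{"dx":0.18,"dy":0,"dz":0,"rx":0,"ry":0,"rz":0},{"dx":0.24,"dy":0,"dz":0,"rx":0,"ry":0,"rz":0},{"dx":0.28,"dy":0,"dz":0,"rx":0,"ry":0,"rz":0}]' | sed -n 2p
python3 -m inch '[{"dx":0.03,"dy":0,"dz":0,"rx":0,"ry":0.08,"rz":0},{"dx":0.04,"dy":0,"dz":0,"rx":0,"ry":0.16,"rz":0},{"dx":0.04,"dy":0,"dz":0,"rx":0,"ry":0.24,"rz":0},{"dx":0.04,"dy":0,"dz":0,"rx":0,"ry":0.32,"rz":0},{"dx":0.04,"dy":0,"dz":0,"rx":0,"ry":0.4,"rz":0}]'
python3 - <<'E'
from h import *
s=state();print(s["joint_pos"].round(2),rot(s).as_matrix()[:,2].round(2))
E
```

```text
tool_pos: [0.5239, 0.0453, 0.3697]
tool_pos: [0.5043, 0.2694, 0.3695]
time: 18.85
tool_pos: [0.5025, 0.2987, 0.3704]
tool_rot: [-0.221, 0.646, 0.703, 0.2]
contact_force: [0.8, -0.6, -0.7]
gripper_width: 0.333
grasp_force: 60.3
[ 0.13 -0.2   1.7   0.6   1.61  0.07] [-0.05  0.57 -0.82]
```

```bash

python3 -m inch '[{"dx":0,"dy":0,"dz":0,"rx":0,"ry":0.08,"rz":0},{"dx":0,"dy":0,"dz":0,"rx":0,"ry":0.16,"rz":0},{"dx":0,"dy":0,"dz":0,"rx":0,"ry":0.24,"rz":0},{"dx":0,"dy":0,"dz":0,"rx":0,"ry":0.24,"rz":0},{"dx":0,"dy":0,"dz":0,"rx":0,"ry":0.24,"rz":0}]'
python3 - <<'E'
from h import *
s=state();print(s["joint_pos"].round(2),rot(s).as_matrix()[:,2].round(3))
T=axes(.0913)*Ro.from_rotvec([0,.96,0])
for z in (.20,.086): go([.505,.351,z],T)
im=optics.grab_frame("scene");cv2.imwrite("pics/s2.png",cv2.resize(im[130:330,260:512],None,fx=3,fy=3)[:,:,::-1])
b=nets.boxes_of("top","tray")
im=optics.grab_frame("top");print([(x["bbox"],x["confidence"]) for x in nets.boxes_of("top","tray")])
E
```

```text
time: 19.35
tool_pos: [0.5028, 0.2984, 0.3708]
tool_rot: [-0.341, 0.601, 0.653, 0.31]
contact_force: [0.3, 0.4, 0.2]
gripper_width: 0.336
grasp_force: 60.2
[-0.01 -0.19  1.81  0.95  1.62 -0.09] [-0.072  0.815 -0.575]
d [-0.1371, 0.0094, 0.1762] r [0.002, 0.001, -0.005] len 0.179
d [-0.2537, 0.0101, 0.2581] r [0.002, 0.001, -0.005] len 0.29
[]
```

View pics/s2.png

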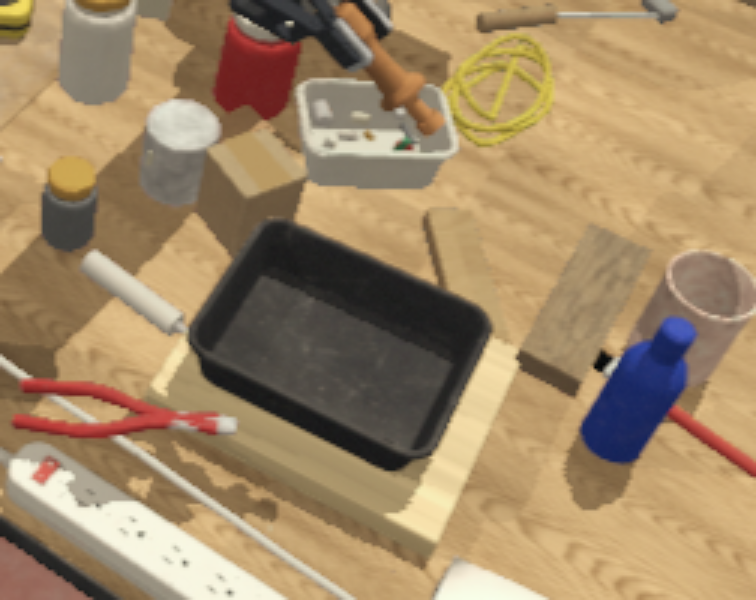

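```bash

python3 - <<'E'
from h import *
g=lambda p,uv,i,z: (proj(i,[[p[0],p[1],z]])-uv).ravel()
I=optics.camera_info("scene");T=optics.camera_info("top")
for uv in ([373,241.7],): print("tray",least_squares(g,[.5,.3],args=(uv,I,.083)).x.round(3))
for uv in ([165,206],[134.5,205],[197,206],[165,179],[165,232]): print("top rim",least_squares(g,[.5,.3],args=(uv,T,.083)).x.round(3))
print("box",least_squares(g,[.5,.3],args=([208,240],T,.07)).x.round(3))
E
```

```text
tray [0.51  0.343]
top rim [0.501 0.338]
top rim [0.505 0.446]
top rim [0.5   0.226]
top rim [0.595 0.339]
top rim [0.41  0.337]
box [0.381 0.189]
```

```bash

python3 - <<'E'
from h import *
T=axes(.0913)*Ro.from_rotvec([0,.96,0])
for z in (.20,.12,.088): go([.508,.341,z],T)
E
```

```text
d [-0.1493, 0.01, 0.1675] r [0.003, 0.001, -0.001] len 0.18
d [-0.2312, 0.0098, 0.2249] r [0.003, 0.001, -0.001] len 0.258
d [-0.2639, 0.0097, 0.2479] r [0.003, 0.001, -0.001] len 0.29
```

```bash

python3 -m inch '[{"dx":-0.03,"dy":0.002,"dz":0.034,"rx":0,"ry":0,"rz":0},{"dx":-0.07,"dy":0.005,"dz":0.08,"rx":0,"ry":0,"rz":0},{"dx":-0.11,"dy":0.008,"dz":0.125,"rx":0,"ry":0,"rz":0},{"dx":-0.149,"dy":0.01,"dz":0.1675,"rx":0,"ry":0,"rz":0},{"dx":-0.149,"dy":0.01,"dz":0.1675,"rx":0,"ry":0,"rz":0}]' | sed -n 2p
python3 -m inch '[{"dx":-0.03,"dy":0,"dz":0.021,"rx":0,"ry":0,"rz":0},{"dx":-0.06,"dy":0,"dz":0.042,"rx":0,"ry":0,"rz":0},{"dx":-0.082,"dy":0,"dz":0.057,"rx":0,"ry":0,"rz":0},{"dx":-0.082,"dy":0,"dz":0.057,"rx":0,"ry":0,"rz":0},{"dx":-0.082,"dy":0,"dz":0.057,"rx":0,"ry":0,"rz":0}]'
python3 - <<'E'
from h import *
T=axes(.0913)*Ro.from_rotvec([0,.96,0])
for z in (.095,.088): go([.508,.341,z],T)
im=optics.grab_frame("scene");cv2.imwrite("pics/s3.png",cv2.resize(im[130:330,260:512],None,fx=3,fy=3)[:,:,::-1])
E
```

```text
tool_pos: [0.5034, 0.3414, 0.1921]
time: 20.55
tool_pos: [0.5092, 0.3407, 0.1221]
tool_rot: [-0.34, 0.599, 0.654, 0.313]
contact_force: [1.4, 0.2, 0.3]
gripper_width: 0.34
grasp_force: 60.2
d [-0.0275, -0.0016, 0.0198] r [0.004, -0.001, -0.0] len 0.027
d [-0.0346, -0.0017, 0.0248] r [0.004, -0.001, -0.0] len 0.034
```

View pics/s3.png

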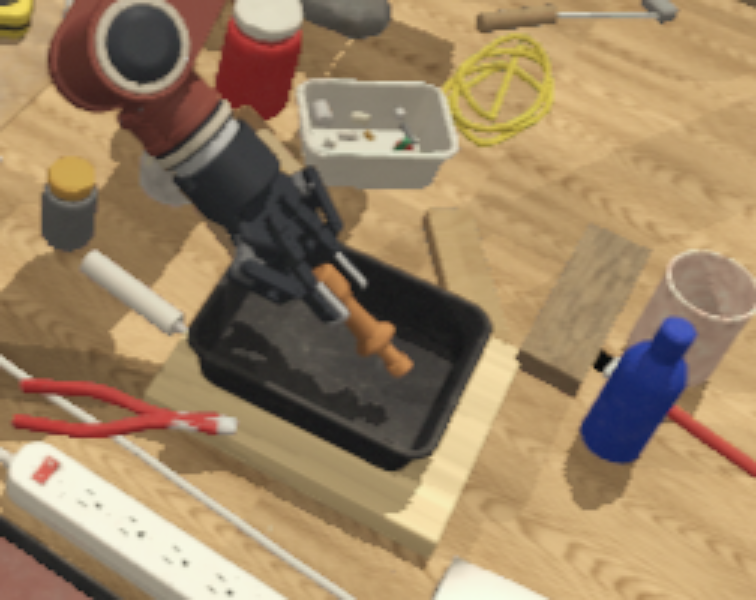

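```bash

python3 -m inch '[{"dx":-0.012,"dy":-0.0008,"dz":0.009,"rx":0,"ry":0,"rz":0},{"dx":-0.022,"dy":-0.0016,"dz":0.016,"rx":0,"ry":0,"rz":0},{"dx":-0.0275,"dy":-0.0016,"dz":0.02,"rx":0,"ry":0,"rz":0},{"dx":-0.0275,"dy":-0.0016,"dz":0.02,"rx":0,"ry":0,"rz":0},{"dx":-0.0275,"dy":-0.0016,"dz":0.02,"rx":0,"ry":0,"rz":0}]' | sed -n '2p;4p'
python3 -m inch '[{"dx":-0.0035,"dy":0,"dz":0.0025,"rx":0,"ry":0,"rz":0},{"dx":-0.0035,"dy":0,"dz":0.0025,"rx":0,"ry":0,"rz":0}]' | sed -n '2p;4p'
python3 -m inch '[{"dx":-0.0035,"dy":0,"dz":0.0025,"rx":0,"ry":0,"rz":0},{"dx":-0.0035,"dy":0,"dz":0.0025,"rx":0,"ry":0,"rz":0}]' | sed -n '2p;4p'
```

```text
tool_pos: [0.5063, 0.3408, 0.0919]
contact_force: [0.6, -0.0, 0.6]
tool_pos: [0.5064, 0.3408, 0.0885]
contact_force: [0.3, -0.2, -1.1]
tool_pos: [0.5062, 0.3408, 0.0848]
contact_force: [0.1, -0.2, -0.3]
```

```bash

python3 -m inch '[{"dx":-0.0035,"dy":0,"dz":0.0025,"rx":0,"ry":0,"rz":0},{"dx":-0.0035,"dy":0,"dz":0.0025,"rx":0,"ry":0,"rz":0}]' | sed -n '2p;4p'
python3 -m inch '[{"dx":-0.0018,"dy":0,"dz":0.0012,"rx":0,"ry":0,"rz":0},{"dx":-0.0018,"dy":0,"dz":0.0012,"rx":0,"ry":0,"rz":0}]' | sed -n '2p;4p'
```

```text
tool_pos: [0.507, 0.3411, 0.0825]
contact_force: [0.1, 0.7, 2.5]
tool_pos: [0.5072, 0.341, 0.0816]
contact_force: [-1.8, -3.7, 6.9]
```

```bash

python3 -m inch '[{"dx":0,"dy":0,"dz":0,"rx":0,"ry":0,"rz":0},{"dx":0,"dy":0,"dz":0,"rx":0,"ry":0,"rz":0},{"dx":0,"dy":0,"dz":0,"rx":0,"ry":0,"rz":0},{"dx":0,"dy":0,"dz":0,"rx":0,"ry":0,"rz":0},{"dx":0,"dy":0,"dz":0,"rx":0,"ry":0,"rz":0}]' 0.3
python3 - <<'E'
from h import *
im=optics.grab_frame("wrist");cv2.imwrite("pics/w13.png",im[:,:,::-1])
E
```

```text
time: 22.4
tool_pos: [0.5062, 0.3409, 0.0798]
tool_rot: [-0.34, 0.6, 0.654, 0.312]
contact_force: [-0.2, 0.2, 0.2]
gripper_width: 0.65
grasp_force: 0.0
```

View pics/w13.png

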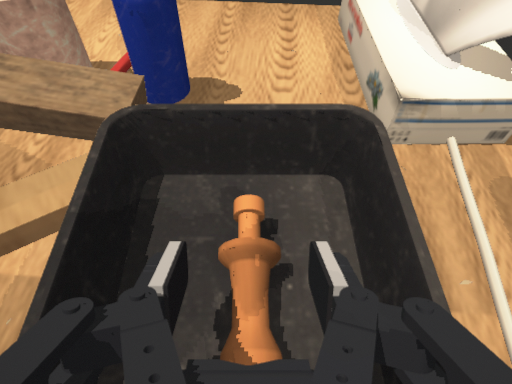

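The peg lies flat in the tray (tenon at (248,205), head at about (252,350)), clear of both fingers. Retreating straight up.

```bash

python3 -m inch '[{"dx":0.015,"dy":0,"dz":-0.012,"rx":0,"ry":0,"rz":0},{"dx":0.05,"dy":0,"dz":-0.038,"rx":0,"ry":0,"rz":0},{"dx":0.09,"dy":0,"dz":-0.07,"rx":0,"ry":0,"rz":0},{"dx":0.13,"dy":0,"dz":-0.1,"rx":0,"ry":0,"rz":0},{"dx":0.17,"dy":0,"dz":-0.13,"rx":0,"ry":0,"rz":0}]' | sed -n 2p
python3 -m inch '[{"dx":0,"dy":0,"dz":-0.04,"rx":0,"ry":0,"rz":0},{"dx":0,"dy":0,"dz":-0.08,"rx":0,"ry":0,"rz":0},{"dx":0,"dy":0,"dz":-0.08,"rx":0,"ry":0,"rz":0},{"dx":0,"dy":0,"dz":-0.08,"rx":0,"ry":0,"rz":0},{"dx":0,"dy":0,"dz":-0.08,"rx":0,"ry":0,"rz":0}]' | sed -n '2p;4p'
python3 - <<'E'
from h import *
im=optics.grab_frame("top");a=cv2.resize(im[120:270,110:410],None,fx=2.66,fy=2.66);cv2.imwrite("pics/t9.png",a[:,:,::-1])
E
```

```text
tool_pos: [0.5068, 0.3335, 0.254]
tool_pos: [0.5109, 0.2818, 0.2871]
contact_force: [-0.0, 0.1, -1.1]
```

View pics/t9.png

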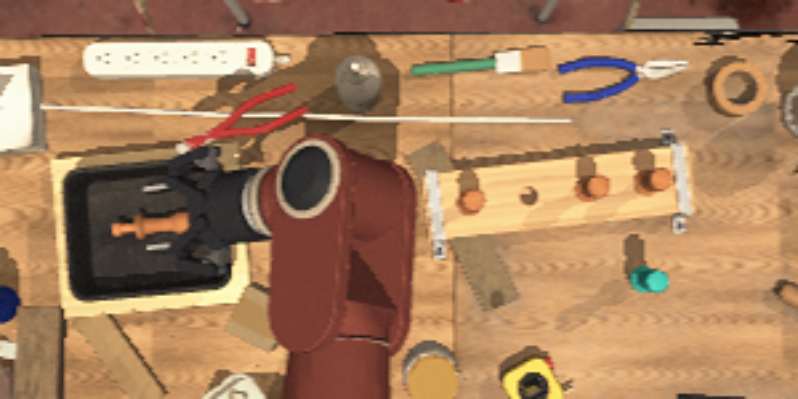

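The peg is lying in the tray at about (150,225), the second socket at (529,195) is empty, and the other three pegs are still standing. The tray and glue bottle have not moved, and the arm is clear.

```bash
python3 -c "
from plant import ticket
print(ticket.job_done())"
```

```text
the job is handed in; nothing more can be done
None
```

I wiggled all four pegs in order; the second was the loose one, and it now lies on its side in the black tray while the other three stay seated, and the job is handed in (no verdict was returned).

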